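# Slide a test coupon under a spring clip

## Task

Load the brass test coupon into the grey spring-clip stage: with one fingertip press and hold down the long red bar so that the clip lifts, and with the other fingertip push the coupon by its upturned tail along its channel, beneath the raised clip, until its nose is fully home against the end stop. Then let the bar come up so that the clip grips the coupon, and move clear. Only press and slide: do not grasp or lift the coupon, and leave everything else where it is.

Things in the scene. Friction and masses are not known exactly. Their poses are not given: they have to be found in the camera images.
- clip_stage: Fixed grey stage. Origin on the bench; base spans x -115 to +93, y -65 to +65 mm, 10 mm thick. The coupon slides along its +x axis (roughly away from the robot) on a steel deck (top z = 16 mm) centred on y = -32 mm, between low rails 34 mm apart (tops z = 22 mm). A shaft runs along x at y = +2 mm between lugs (tops z = 37 mm). Highest part: the raised clip arm, under 50 mm.
- bar_top (a point): Middle of the top of the long red press bar: 164 mm along stage x (-107 to +57 mm), 26 mm wide, middle line at stage y about +29 mm, 61 mm beside the coupon's. Top middle 40 mm above the bench at rest (outer edge higher, slope 0.24 rad), 30 mm fully down. Pressing anywhere along it lifts the clip equally; its slick facing lets a fingertip slide along while pressing.
- press_bar (a joint): Angle of bar and clip (one spring rocker), rad: 0 = bar up, clip foot on the deck, blocking the channel from stage x +35 to +59 mm; 0.36 = bar fully down (hard stop), foot 12 mm above the deck; about 0.14 = foot resting on the 5 mm coupon. About 5 N on the bar starts it, 9 N holds it fully down.
- coupon: Loose flat brass test coupon, 60 (x) x 30 (y) x 5 mm, about 0.1 kg, with an upturned tail: a 4 mm thick, 30 mm wide wall at its -x end, 24 mm high over all. Origin at the middle of its underside, x points from tail to nose. Starts lying in the channel of the stage, short of the clip.
- coupon_tail (a point): Middle of the rear face of the coupon's upturned tail (the face to push), 12 mm above the coupon's underside; 30 mm behind the coupon's origin.
- coupon_nose (a point): Middle of the front edge of the coupon, 2.5 mm above its underside; 30 mm ahead of its origin.
- stop_face (a point): Middle of the end stop's face on the stage (stage x = +72, y = -32 mm), 2.5 mm above the deck: where the coupon's nose ends up. The stop's top is 27 mm above the bench.
- brass_fitting: Bystander: small brass pipe fitting, 65 x 34 x 60 mm, beyond the stage.
- screwdriver: Bystander: screwdriver with dark red handle, 167 mm long, to the right of the stage.
- tape: Bystander: roll of pale tape, 80 mm across, 18 mm high, to the left of the stage.
- spanner: Bystander: adjustable wrench, 201 mm long, 13 mm high, farther left.
- sleeve: Bystander: pale pipe sleeve, 73 mm across, 75 mm high, on the right.
Mind the look-alikes: they are no part of the job. Several things have the shape of the coupon; the one meant has the colours described above.

How it is judged (in metres and radians):
On the way, in this order (a step that is already met when the one before it is completed fails the run):
1. a fingertip presses the red bar down, the clip is raised, and the coupon is still short of the clip (value of joint press_bar above 0.22 rad and x of coupon_nose in the frame of clip_stage below 0.036 m and contact force between the fingers and clip_stage above 1 N), for 0.1 s.
2. the coupon is pushed home against the stop while the finger still holds the bar down (value of joint press_bar above 0.19 rad and x of coupon_nose in the frame of stop_face above -0.004 m and contact force between the fingers and clip_stage above 1 N), for 0.1 s.
At the end, for the whole second after the job is handed in: The coupon lies flat on the deck with its nose within 4 mm of the end stop, the bar is released and the clip rests on the coupon (press_bar 0.10 to 0.20 rad), all at rest (x of coupon_nose in the frame of stop_face above -0.004 m and horizontal distance between coupon_nose and stop_face below 0.007 m and height (world z) of coupon below 0.019 m and angle between coupon's own z axis and vertical below 0.06 rad and value of joint press_bar between 0.1 and 0.2 rad and linear speed of coupon below 0.01 m/s); the robot touches nothing.
It fails at once if the coupon is lifted or tipped up (height (world z) of coupon above 0.026 m or angle between coupon's own z axis and vertical above 0.25 rad).
It fails at once if a bystander is moved more than 20 mm (distance of any of brass_fitting, screwdriver, tape, spanner, sleeve from where it was at the start of the episode above 0.02 m).
It also fails if it takes over 45 s, if anything falls off the work surface, if the arm or the gripper's body presses on something with over 40 N, if the wrist force passes 120 N, or if a joint passes its speed limit or range.

## Robot

A 6-joint arm with a two-finger parallel gripper is mounted at the origin on the work surface; the furniture and walls round the work are solid. World frame = base frame: x ahead of the robot, y to its left, z up, the work surface at z = 0. Lengths are in m, angles in degrees, forces in N, time in s.
With the tool pointing down it reaches from about 0.25 to 0.725 m from the base axis. Payload 9.7 kg.
Tool frame: the origin (TCP) lies at the very end of the fingers, on their centre line; the grasp point (between the pads) lies 19 mm behind it; z points along the fingers, y is the direction in which the jaws open and shut (so a half turn about z gives the same grasp; the last joint's range is limited). The gripper opens to 85 mm and grips with 20 to 120 N. Pads are 22 mm wide; open, the fingers measure 114 mm over their backs; the gripper's body (76 mm by 85 mm) begins 54 mm behind the grasp point. The pads swing forward as they close: fully open they stand 13 mm farther back than shut.
Start: joints at [-69.041, 4.979, 10.078, 95.1, 0, 90], TCP at [0.197, -0.514, 0.231] pointing down, gripper open.
Joint ranges: [-179.16, 179.16], [-48.56, 103.87], [-65.8, 70.77], [-126.05, 130.52], [-82.76, 87.17], [-180, 180]. Speed limits (degrees/s): [127.2, 127.2, 147.25, 180, 180, 180].

## Interface

Orientations are given as [roll, pitch, yaw] about the fixed x, y, z axes, in that order (R = Rz(yaw) Ry(pitch) Rx(roll)).
In Python, from workcell import bot gives the robot as it stands.
- The arm moves only by the shell command python3 -m pendant 'ROWS' [FORCE]. ROWS is JSON, a list that holds one entry, the list of rows, each a list of 7 numbers: the shift along the tool's x, y, z in cm, then the turn, a rotation vector about the tool's x, y, z in rad, then the opening in per cent of the stroke, from 0 (shut) to 100 (fully open). In form: [[[dx, dy, dz, ax, ay, az, gripper], ...]]. A call has 1 to 5 rows; each row shifts and turns the pose as measured when the row begins, along the tool's axes as they then stand; what a row does not reach is not made up. A row lasts 1/12 s, in which the tool goes at most 41.7 mm and 7.16 degrees, less where a joint would pass 70% of its speed; a pose out of reach is approached as far as the arm can. A call with a gripper value outside its range is refused whole. The fingers move at their own pace and stop on an object; FORCE is the grip in N (left out, the last holds). Time passes only in rows, so rows that do not move let the fingers close. It gives the time, the measured TCP pose, the force and the opening at its end, in the units of the state.
- bot.get_obs(): the state, without advancing time (a new reading comes with each control period).
- bot.camera(name): name is "scene" or "top"; returns the picture (480x640x3 uint8, red, green, blue); there is no depth.
- bot.get_calibration(name): a dict with "intrinsics" (3x3 intrinsics, pixels), "D" ([k1, k2, p1, p2, k3] as OpenCV has them; the pictures are not rectified), "pose" (4x4, takes a point from camera to world coordinates). Camera axes: x right, y down, z forward; pixel columns grow to the right and rows downward; lengths in m; the calibration is good to about 2 mm. A picture is of the moment at which its call begins. get_calibration takes no time and is no camera call.
- bot.job_done(): hands the job in, once; it reports no verdict.
Trained networks look in the newest picture that a camera, given by its name, has taken for a name from the list of things; names that differ only in an ending like _2 or _b are one class to them, and where a whole thing is asked for, a point or a joint stands for the part that bears it (a point fixed in the world has none). Each returns a list of dicts, best first, with "confidence" (0 to 1); they miss things now and then, are a little off and sometimes report something else, mostly with a low value. They report only what shows in the picture. A call takes as long as a camera call. They do not tell look-alikes from the thing itself.
- bot.masks_of(camera, thing): "pixels" (480x640 bool, what is visible of it) and "extent" ([left, top, right, bottom] in pixels, round what is visible of it).
- bot.mark_of(camera, thing): "uv" ([column, row] in pixels: a listed point, or the origin of a listed thing).
The state is a dict: "time": time; "q": joint angles; "qd": joint speeds; "joint_efforts": joint torques, N m; "ee_pos": TCP position; "tcp_rot": TCP orientation; "wrist_force": force on the tool from outside, world axes, zero at the start; "torque": the same for the moment, N m; "opening": finger opening in m.
Only numpy, scipy, OpenCV 4.12 (cv2) and the standard library are available. Lean on these libraries where they do the work, as an engineer would, in place of code of your own. Each camera call takes 0.05 s, during which the arm holds its last target. There are 200 camera calls.

## Working session

There is one attempt and no reset: what is moved stays moved. The work goes in short steps, Python scripts to look and compute and a shell command to move; the robot and the scene stay as the last step left them, time stands still between calls to the robot, and variables do not carry over. Pictures are saved under pics/ and viewed, about 8 in all and at most 12, crops included, and the job is handed in when it is done.

```bash
mkdir -p pics; ls; cat > h.py <<'E'
import numpy as np, cv2
from workcell import bot
from scipy.spatial.transform import Rotation as R
def cal(c):
    k=bot.get_calibration(c); return np.array(k["intrinsics"]),np.array(k["D"]),np.array(k["pose"])
def back(c,uv,z):
    K,D,T=cal(c); p=cv2.undistortPoints(np.array([[uv]],float),K,D)[0,0]
    d=T[:3,:3]@[p[0],p[1],1]; o=T[:3,3]; return o+d*(z-o[2])/d[2]
def proj(c,P):
    K,D,T=cal(c); Ti=np.linalg.inv(T)
    return cv2.projectPoints(np.array(P,float).reshape(-1,3),cv2.Rodrigues(Ti[:3,:3])[0],Ti[:3,3],K,D)[0][:,0]
E
python3 - <<'E'
from h import *
np.set_printoptions(precision=4,suppress=True)
for c in("top","scene"):
    im=bot.camera(c); cv2.imwrite(f"pics/{c}0.png",im[:,:,::-1]); print(c,cal(c)[2][:3,3])
    for t,z in(("clip_stage",0),("bar_top",.04),("coupon",.016),("coupon_tail",.028),("coupon_nose",.0185),("stop_face",.0185)):
        for d in bot.mark_of(c,t)[:4]: print(t,round(d["confidence"],2),np.array(d["uv"]),back(c,d["uv"],z))
print(bot.get_obs())
E
```

```text
pics
top [0.4494 0.0462 1.0515]
clip_stage 0.82 [286.7 267.1] [0.5418 0.098  0.    ]
clip_stage 0.63 [297.4 260. ] [0.5594 0.0733 0.    ]
bar_top 0.78 [282.7 274.3] [0.5217 0.1045 0.04  ]
coupon 0.9 [360.  299.4] [ 0.4706 -0.0748  0.016 ]
coupon 0.75 [307.1 268.6] [0.5383 0.0496 0.016 ]
coupon 0.63 [386.1 258. ] [ 0.5686 -0.135   0.016 ]
coupon_tail 0.74 [308.3 280.7] [0.5096 0.046  0.028 ]
coupon_tail 0.7 [377.2 307.6] [ 0.4529 -0.1129  0.028 ]
coupon_tail 0.67 [400.2 255. ] [ 0.5752 -0.1658  0.028 ]
coupon_tail 0.32 [288.5 263.5] [0.5478 0.0928 0.028 ]
coupon_nose 0.65 [347.4 293.2] [ 0.4839 -0.0452  0.0185]
coupon_nose 0.63 [300.6 258.1] [0.5622 0.0655 0.0185]
coupon_nose 0.56 [374.5 261.1] [ 0.5602 -0.1074  0.0185]
stop_face 0.94 [286.2 230.6] [0.6262 0.1016 0.0185]
stop_face 0.63 [284.9 267.8] [0.5384 0.1012 0.0185]
stop_face 0.4 [306.2 269.8] [0.5352 0.0516 0.0185]
scene [ 0.1511 -0.691   0.7867]
clip_stage 0.78 [288.7 261.7] [0.5514 0.0903 0.    ]
coupon 0.6 [350.6 323.3] [ 0.561  -0.1627  0.016 ]
coupon_tail 0.69 [358.7 323.9] [ 0.568 -0.181  0.028]
coupon_nose 0.87 [339.8 312.4] [ 0.5571 -0.1272  0.0185]
{'time': 0.7, 'q': array([-69.0411,   4.9763,  10.08  ,  95.1009,  -0.0002,  89.9988]), 'qd': array([ 0.0308, -0.0298,  0.078 , -0.0605, -0.0288, -0.0277]), 'joint_efforts': array([  0.0008, -51.9967,  46.4783,   0.0011,   0.0001,   0.    ]), 'ee_pos': array([ 0.1967, -0.5136,  0.2313]), 'tcp_rot': array([179.9972,   0.0002,  20.9601]), 'wrist_force': array([-0.0921, -0.1116, -0.6516]), 'torque': array([-0.0115,  0.0376, -0.0229]), 'opening': 0.08541978347722626}
```

```bash
python3 - <<'E'
import cv2
a=cv2.imread("pics/top0.png")[180:360,210:450]; a=cv2.resize(a,(800,600),interpolation=cv2.INTER_CUBIC); cv2.imwrite("pics/topc.png",a)
E
```

```text
(no output)
```

View pics/topc.png

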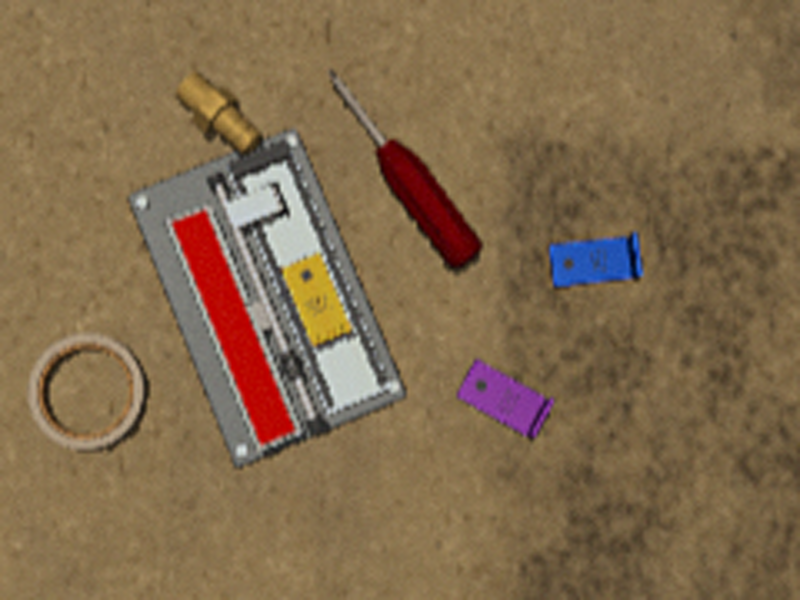

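View pics/scene0.png

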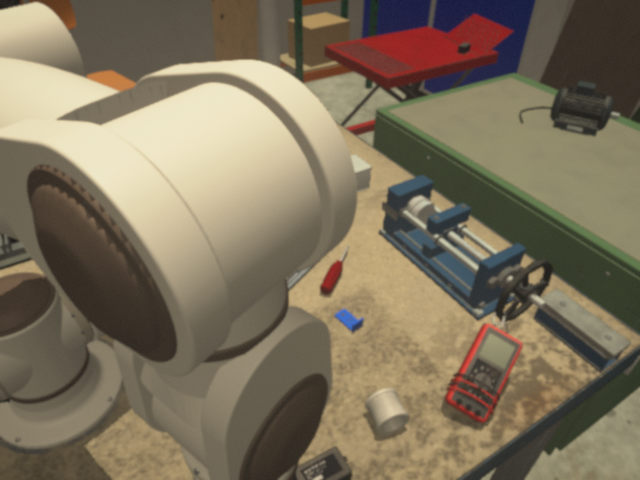

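The top picture shows the stage around (285,265). Three parts have the coupon's shape:
- gold one in the stage channel at (307,269)
- purple one at (360,299)
- blue one at (386,258)

Only the gold one is brass-coloured and lies in the channel, and this enlarged crop confirms it. The arm blocks the scene camera's view. Next I fit the stage pose.

```bash
cat > fit.py <<'E'
from h import *
from scipy.optimize import least_squares
np.set_printoptions(precision=4,suppress=True)
def rect(m):
    n,l,s,c=cv2.connectedComponentsWithStats(m.astype(np.uint8)); i=1+np.argmax(s[1:,4]); 
    p=np.argwhere(l==i)[:,::-1].astype(np.float32); return cv2.minAreaRect(p),p
def masks(im):
    h=cv2.cvtColor(im,cv2.COLOR_RGB2HSV); sel=np.zeros(h.shape[:2],bool); sel[225:325,245:335]=1
    H,S,V=[h[...,i] for i in range(3)]
    return sel&((H<6)|(H>174))&(S>200)&(V>120), sel&(H>18)&(H<30)&(S>180)&(V>120)
E
python3 - <<'E'
from fit import *
im=cv2.imread("pics/top0.png")[:,:,::-1].copy()
red,yel=masks(im)
(rr,rp),(yr,yp)=rect(red),rect(yel); print(rr,len(rp),yr,len(yp))
C=np.array([[130,200],[297,133],[405,395],[238,467]])/3.3333+[210,180]
S=np.array([[-.0,0,0]]); S=np.array([[93,65,10],[93,-65,10],[-115,-65,10],[-115,65,10]])/1e3
rc=cv2.boxPoints(rr); cen=rp.mean(0)
dz=.013*np.sin(.24)
B=np.array([[57,29+12.6,43],[57,29-12.6,37],[-107,29-12.6,37],[-107,29+12.6,43]])/1e3
def T(v,P): c,s=np.cos(v[2]),np.sin(v[2]); return np.c_[v[0]+c*P[:,0]-s*P[:,1],v[1]+s*P[:,0]+c*P[:,1],P[:,2]]
q0=proj("top",T([.55,.09,.38],B)); o=[np.argmin(np.linalg.norm(rc-p,axis=1)) for p in q0]; print(o)
f1=lambda v:(proj("top",T(v,S))-C).ravel()
f2=lambda v:(proj("top",T(v,B))-rc[o]).ravel()
for n,f in(("base",f1),("bar",f2),("both",lambda v:np.r_[f1(v),f2(v)])):
    r=least_squares(f,[.55,.09,.38]); print(n,r.x,np.degrees(r.x[2]),r.fun)
v=r.x; c,s=np.cos(v[2]),np.sin(v[2]); Ri=np.array([[c,s],[-s,c]])
for n,p,z in(("yel cen",yp.mean(0),.021),("corners",None,0)):
    if p is not None: print(n,Ri@(back("top",p,z)[:2]-v[:2]))
for p in cv2.boxPoints(yr): print("coupon corner in stage",Ri@(back("top",p,.021)[:2]-v[:2]))
for n,p in(("bar",[-25,29]),("stop",[72,-32])): print(n,T(v,np.array([[*p,40]])/1e3))
E
```

```text
((279.6551818847656, 277.637939453125), (70.74992370605469, 10.398937225341797), 68.1985855102539) 733 ((304.3213195800781, 269.73443603515625), (24.736248016357422, 11.91004467010498), 66.37062072753906) 262
[np.int64(0), np.int64(1), np.int64(2), np.int64(3)]
base [0.5468 0.0938 0.4234] 24.257249567893677 [-0.9661 -1.0598 -0.1584 -1.5782  1.4983  1.033  -0.3768  1.419 ]
bar [0.5494 0.0951 0.4197] 24.045363146182755 [-0.693  -0.7155  0.14   -0.6186  0.7039  0.3752 -0.1518  0.89  ]
both [0.5482 0.0945 0.4201] 24.06986784508402 [-1.1284 -1.7753 -0.2642 -2.1203  1.1136  0.574  -0.8269  0.7789 -0.4434
 -0.1482  0.388  -0.0606  0.9914  0.9459  0.1378  1.4706]
yel cen [-0.0284 -0.0301]
coupon corner in stage [ 0.0008 -0.0153]
coupon corner in stage [ 0.0015 -0.043 ]
coupon corner in stage [-0.056  -0.0442]
coupon corner in stage [-0.0566 -0.0168]
bar [[0.5135 0.1108 0.04  ]]
stop [[0.627  0.0947 0.04  ]]
```

```bash
python3 -m pendant '[[[0,0,0,0,0,-0.054,54],[3.1,-2.6,0,0,0,0,54],[3.1,-2.6,0,0,0,0,54],[3.1,-2.6,0,0,0,0,54],[3.1,-2.6,0,0,0,0,54]]]'
python3 -m pendant '[[[3.1,-2.6,0,0,0,0,54],[3.1,-2.6,0,0,0,0,54],[3.1,-2.6,0,0,0,0,54],[3.1,-2.6,0,0,0,0,54],[3.1,-2.6,0,0,0,0,54]]]'
```

```text
time: 1.12
ee_pos: [0.2664, -0.3688, 0.2278]
tcp_rot: [-179.8, 0.1, 23.7]
wrist_force: [1.4, -0.6, 0.3]
opening: 0.0462
time: 1.53
ee_pos: [0.3568, -0.1805, 0.2285]
tcp_rot: [-180.0, -0.0, 23.5]
wrist_force: [0.9, -1.1, 0.5]
opening: 0.0464
```

```bash
python3 -m pendant '[[[3.1,-2.5,0.5,0,0,0,54],[3.1,-2.5,0.5,0,0,0,54],[3.1,-2.5,0.5,0,0,0,54],[3.1,-2.5,0.5,0,0,0,54],[3.1,-2.5,0.5,0,0,-0.01,54]]]'
python3 -m pendant '[[[2.5,-2,1,0,0,0,54],[2,-1.9,1,0,0,0,54],[0,0,0,0,0,0,54]]]'
cat > st.py <<'E'
from fit import *
V=[.5482,.0945,.4201]
def show():
    o=bot.get_obs(); c,s=np.cos(V[2]),np.sin(V[2]); p=o["ee_pos"]; d=p[:2]-V[:2]
    print("stage xy mm",1e3*(c*d[0]+s*d[1]),1e3*(-s*d[0]+c*d[1]),"z",1e3*p[2],"rot",o["tcp_rot"],"want yaw",np.degrees(V[2]),"F",o["wrist_force"],"t",o["time"])
if __name__=="__main__": show()
E
python3 st.py
```

```text
time: 1.95
ee_pos: [0.4509, 0.0044, 0.2061]
tcp_rot: [179.8, -0.4, 24.0]
wrist_force: [0.0, -1.2, -0.4]
opening: 0.0459
time: 2.2
ee_pos: [0.4788, 0.0674, 0.1845]
tcp_rot: [179.8, -0.5, 24.4]
wrist_force: [-0.6, -0.2, -0.3]
opening: 0.0463
stage xy mm -74.4265660957547 3.584704485466373 z 184.45378221935093 rot [179.7969  -0.4724  24.4306] want yaw 24.069956973445883 F [-0.6251 -0.1602 -0.3053] t 2.2
```

```bash
python3 -m pendant '[[[-0.3,0.5,3,0,0.008,0,54],[0,0,3,0,0,0.006,54],[0,0,3,0,0,0,54],[0,0,2,0,0,0,54],[0,0,0,0,0,0,54]]]'; python3 st.py
python3 - <<'E'
from fit import *
im=bot.camera("scene"); a=cv2.resize(im[150:375,170:470],(800,600),interpolation=cv2.INTER_CUBIC); 
cv2.imwrite("pics/s1.png",a[:,:,::-1]); b=bot.camera("top"); cv2.imwrite("pics/t1.png",b[:,:,::-1])
P=bot.get_obs()["ee_pos"]; print((proj("scene",[P])-[170,150])*2.667)
for t,z in (("coupon_tail",.028),("coupon_nose",.0185),("stop_face",.0185),("bar_top",.04)):
  for d in bot.mark_of("scene",t)[:3]: print(t,round(d["confidence"],2),np.array(d["uv"]),back("scene",d["uv"],z))
E
```

```text
time: 2.62
ee_pos: [0.4807, 0.0641, 0.0715]
tcp_rot: [179.7, -1.1, 24.4]
wrist_force: [-0.2, 0.7, -0.1]
opening: 0.0462
stage xy mm -74.06032039854418 -0.20613443468815718 z 71.51665957761536 rot [179.741   -1.1159  24.4148] want yaw 24.069956973445883 F [-0.166   0.6672 -0.0645] t 2.6167
[[257.0886 277.601 ]]
coupon_tail 0.72 [296.6 326.7] [ 0.4545 -0.121   0.028 ]
coupon_tail 0.65 [282.4 269.2] [0.5119 0.0472 0.028 ]
coupon_tail 0.65 [356.3 323.3] [ 0.5647 -0.1771  0.028 ]
coupon_nose 0.82 [338.  310.1] [ 0.5575 -0.1197  0.0185]
coupon_nose 0.77 [294.1 308.4] [ 0.479  -0.0664  0.0185]
coupon_nose 0.59 [296.3 260.4] [0.5599 0.0666 0.0185]
stop_face 0.58 [312.  245.5] [0.6211 0.0949 0.0185]
bar_top 0.79 [270.4 249.7] [0.5142 0.1112 0.04  ]
```

View pics/s1.png

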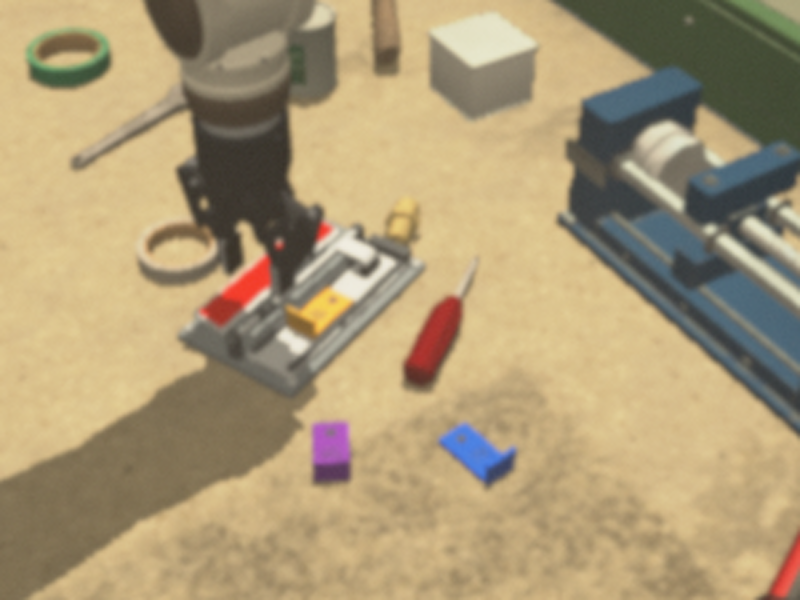

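The scene view shows the gripper over the stage. One finger is above the red bar around crop (235,265). The other is above and behind the brass coupon's tail around (285,285). Bar and coupon marks agree with the top-camera fit to within a few mm. Next I level the tool and descend.

```bash
python3 -m pendant '[[[-0.5,0,0,0,-0.019,0.006,54],[0,0.1,1.5,0,0,0,54],[0,0,1,0,0,0,54],[0,0,0,0,0,0,54]]]'; python3 st.py;  python3 -m pendant '[[[0,0,0.4,0,0,0,54],[0,0,0,0,0,0,54]]]'; python3 st.py
```

```text
time: 3.25
ee_pos: [0.4817, 0.0613, 0.056]
tcp_rot: [179.5, -0.7, 24.0]
wrist_force: [-0.5, 0.8, 0.2]
opening: 0.046
stage xy mm -74.24422948068829 -3.2309429672781538 z 55.96856645182315 rot [179.4855  -0.6837  23.9719] want yaw 24.069956973445883 F [-0.5283  0.8088  0.2119] t 3.25
time: 3.42
ee_pos: [0.4818, 0.0612, 0.0522]
tcp_rot: [179.5, -0.7, 24.0]
wrist_force: [-0.1, -0.4, -0.5]
opening: 0.0458
stage xy mm -74.23544086900041 -3.311692625684738 z 52.21467043813763 rot [179.4832  -0.6564  23.9587] want yaw 24.069956973445883 F [-0.1237 -0.3548 -0.5338] t 3.4167
```

```bash
python3 -m pendant '[[[-0.4,-0.15,0,0,0,0,54],[0,0,0.5,0,0,0,54],[0,0,0,0,0,0,54]]]'; python3 st.py;  python3 -m pendant '[[[0,0,0.4,0,0,0,54],[0,0,0,0,0,0,54]]]'; python3 st.py
```

```text
time: 3.67
ee_pos: [0.4775, 0.061, 0.0478]
tcp_rot: [179.5, -0.7, 24.0]
wrist_force: [-0.2, 0.0, 0.3]
opening: 0.0466
stage xy mm -78.22741026224439 -1.7524687815976479 z 47.76974437123038 rot [179.4657  -0.6991  23.957 ] want yaw 24.069956973445883 F [-0.2033  0.0459  0.2824] t 3.6667
time: 3.83
ee_pos: [0.4775, 0.061, 0.0437]
tcp_rot: [179.5, -0.7, 24.0]
wrist_force: [0.2, -1.1, -1.2]
opening: 0.046
stage xy mm -78.17720340354714 -1.7489708569968163 z 43.664389963250464 rot [179.457   -0.7254  23.9635] want yaw 24.069956973445883 F [ 0.1783 -1.0549 -1.2004] t 3.8333
```

```bash
for i in 1; do python3 -m pendant '[[[0,0,0.4,0,0,0,54],[0,0,0,0,0,0,54]]]'; python3 -m pendant '[[[0,0,0.4,0,0,0,54],[0,0,0,0,0,0,54]]]'; python3 -m pendant '[[[0,0,0.3,0,0,0,54],[0,0,0,0,0,0,54]]]'; done; python3 st.py
```

```text
time: 4.0
ee_pos: [0.4777, 0.061, 0.0393]
tcp_rot: [179.5, -0.7, 24.0]
wrist_force: [0.5, -0.7, -0.1]
opening: 0.0459
time: 4.17
ee_pos: [0.4782, 0.0612, 0.0355]
tcp_rot: [179.5, -0.8, 24.0]
wrist_force: [-1.1, -1.0, 5.4]
opening: 0.0461
time: 4.33
ee_pos: [0.4788, 0.0614, 0.0334]
tcp_rot: [179.5, -0.9, 24.0]
wrist_force: [-1.4, -0.8, 5.2]
opening: 0.046
stage xy mm -76.86403382241546 -1.8689772326063483 z 33.379480161846494 rot [179.4637  -0.8933  23.9731] want yaw 24.069956973445883 F [-1.3651 -0.7871  5.1678] t 4.3333
```

```bash
python3 -m pendant '[[[0,0,0.4,0,0,0,54],[0,0,0,0,0,0,54]]]'; python3 -m pendant '[[[0,0,0.4,0,0,0,54],[0,0,0,0,0,0,54]]]'; python3 -m pendant '[[[0,0,0.2,0,0,0,54],[0,0,0,0,0,0,54]]]'; python3 st.py
```

```text
time: 4.5
ee_pos: [0.4794, 0.0618, 0.0308]
tcp_rot: [179.5, -1.0, 24.0]
wrist_force: [-3.1, -0.9, 7.6]
opening: 0.0462
time: 4.67
ee_pos: [0.4802, 0.0621, 0.0291]
tcp_rot: [179.5, -1.1, 24.0]
wrist_force: [-2.3, -0.9, 10.0]
opening: 0.0462
time: 4.83
ee_pos: [0.4806, 0.0622, 0.0293]
tcp_rot: [179.5, -1.2, 24.0]
wrist_force: [-4.1, -0.5, 9.4]
opening: 0.0458
stage xy mm -74.87728623626383 -1.9189008538606154 z 29.254874370475 rot [179.4577  -1.2418  24.0246] want yaw 24.069956973445883 F [-4.1149 -0.4662  9.4253] t 4.8333
```

```bash
python3 -m pendant '[[[0,0,0.5,0,-0.01,0,54],[0,0,0.3,0,0,0,54]]]'; python3 st.py; python3 - <<'E'
from fit import *
im=bot.camera("scene"); a=cv2.resize(im[215:305,230:350],(800,600),interpolation=cv2.INTER_CUBIC); 
cv2.imwrite("pics/s2.png",a[:,:,::-1])
E
python3 st.py
```

```text
time: 5.0
ee_pos: [0.4827, 0.0631, 0.0277]
tcp_rot: [179.5, -1.1, 24.1]
wrist_force: [-10.5, 0.4, 31.3]
opening: 0.0459
stage xy mm -72.58585757162342 -1.970541033647355 z 27.686758998966823 rot [179.4649  -1.0524  24.0569] want yaw 24.069956973445883 F [-10.5466   0.4321  31.2816] t 5.0
stage xy mm -72.58547029465433 -1.9416271413920798 z 27.61147828855254 rot [179.4659  -1.0751  24.0613] want yaw 24.069956973445883 F [-8.7668  0.7689 33.0709] t 5.05
```

View pics/s2.png

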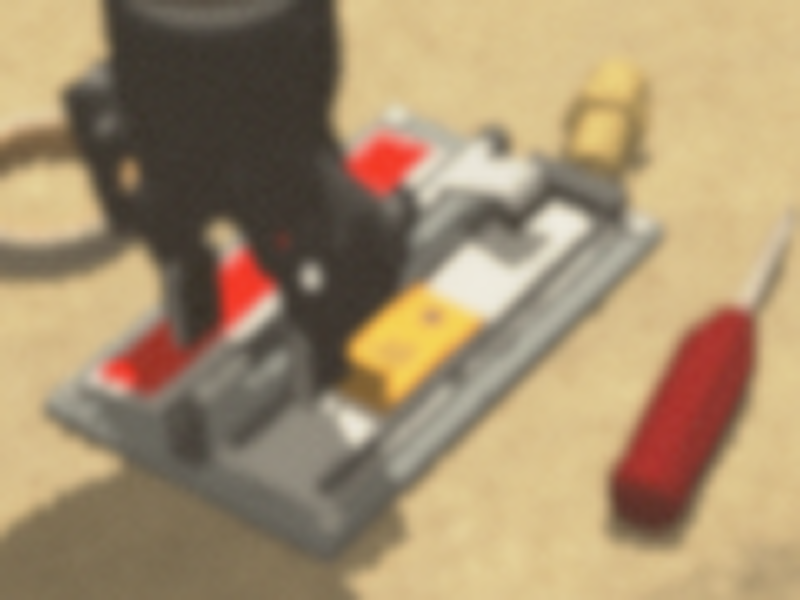

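The clip is clearly raised: its arm is up with a shadow beneath at about (520,240). The coupon still sits in front of the clip, with its nose at about (470,320), and the push finger is right at the tail. The jump to 33 N suggests the bar is on its hard stop. I'll ease the force and push.

```bash
python3 -m pendant '[[[0.3,0,-0.1,0,0,0,54],[0.5,0,0,0,0,0,54],[0.5,0,0,0,0,0,54],[0.5,0,0,0,0,0,54]]]'; python3 st.py
```

```text
time: 5.38
ee_pos: [0.5003, 0.0704, 0.0344]
tcp_rot: [179.4, -1.3, 24.1]
wrist_force: [-2.7, -2.4, 5.3]
opening: 0.0458
stage xy mm -53.5891198841697 -2.5096503749334547 z 34.40625279241386 rot [179.3649  -1.3308  24.0572] want yaw 24.069956973445883 F [-2.6851 -2.3794  5.2918] t 5.3833
```

```bash
python3 -m pendant '[[[-0.1,0,0.5,0,0,0,54],[-0.1,0,0.4,0,0,0,54],[-0.1,0,0.4,0,0,0,54]]]'; python3 st.py;  python3 -m pendant '[[[0,0,0.3,0,0,0,54]]]'; python3 st.py; python3 -m pendant '[[[0,0,0.3,0,0,0,54]]]'; python3 st.py
```

```text
time: 5.63
ee_pos: [0.5015, 0.0709, 0.0275]
tcp_rot: [179.4, -1.8, 24.1]
wrist_force: [-19.0, -3.9, 51.6]
opening: 0.0461
stage xy mm -52.304738016125114 -2.4935017002368256 z 27.47566054241877 rot [179.3874  -1.8427  24.1152] want yaw 24.069956973445883 F [-18.9899  -3.9185  51.5642] t 5.6333
time: 5.72
ee_pos: [0.5026, 0.0714, 0.0281]
tcp_rot: [179.4, -2.1, 24.1]
wrist_force: [-13.6, -2.2, 26.6]
opening: 0.0463
stage xy mm -51.07074207234489 -2.4628707276055475 z 28.095394776562305 rot [179.3908  -2.0626  24.1399] want yaw 24.069956973445883 F [-13.5867  -2.2408  26.635 ] t 5.7167
time: 5.8
ee_pos: [0.5036, 0.0719, 0.0282]
tcp_rot: [179.4, -2.3, 24.2]
wrist_force: [-9.9, -1.8, 21.9]
opening: 0.0467
stage xy mm -49.961098874486474 -2.444009222462625 z 28.24759577953269 rot [179.3905  -2.2618  24.1621] want yaw 24.069956973445883 F [-9.9018 -1.7583 21.9183] t 5.8
```

```bash
python3 -m pendant '[[[0.2,0,0.25,0,-0.008,0,54],[0.2,0,0.25,0,-0.008,0,54],[0.2,0,0.25,0,-0.008,0,54]]]'; python3 st.py;  python3 -m pendant '[[[0.3,0,0.25,0,-0.008,0,54],[0.3,0,0.25,0,-0.008,0,54]]]'; python3 st.py
```

```text
time: 6.05
ee_pos: [0.5105, 0.075, 0.0283]
tcp_rot: [179.4, -1.2, 24.2]
wrist_force: [-8.5, -0.2, 22.0]
opening: 0.0462
stage xy mm -42.347618252248296 -2.483704728797321 z 28.288884842602393 rot [179.3727  -1.2459  24.1708] want yaw 24.069956973445883 F [-8.4636 -0.245  22.0309] t 6.05
time: 6.22
ee_pos: [0.5168, 0.0778, 0.0283]
tcp_rot: [179.4, -0.5, 24.2]
wrist_force: [-9.1, -1.0, 21.4]
opening: 0.0463
stage xy mm -35.4759129107708 -2.393652829406779 z 28.270820740211704 rot [179.3735  -0.4947  24.1837] want yaw 24.069956973445883 F [-9.0804 -1.0481 21.4284] t 6.2167
```

```bash
python3 -m pendant '[[[0.3,0,0.25,0,-0.003,0,54],[0.3,0,0.25,0,-0.003,0,54],[0.3,0,0.25,0,-0.003,0,54],[0.3,0,0.25,0,-0.003,0,54]]]'; python3 st.py;  python3 -m pendant '[[[0.3,0,0.25,0,-0.003,0,54],[0.1,0,0.25,0,-0.003,0,54]]]'; python3 st.py
python3 - <<'E'
from fit import *
im=bot.camera("scene"); a=cv2.resize(im[215:305,230:350],(800,600),interpolation=cv2.INTER_CUBIC); 
cv2.imwrite("pics/s3.png",a[:,:,::-1])
c,s=np.cos(.4201),np.sin(.4201)
for t,z in (("coupon_tail",.028),("coupon_nose",.0185)):
  for d in bot.mark_of("scene",t)[:4]:
    p=back("scene",d["uv"],z)[:2]-[.5482,.0945]; print(t,round(d["confidence"],2),np.array(d["uv"]),c*p[0]+s*p[1],-s*p[0]+c*p[1])
E
python3 st.py
```

```text
time: 6.55
ee_pos: [0.5297, 0.0838, 0.0283]
tcp_rot: [179.4, -0.2, 24.2]
wrist_force: [-8.3, -1.3, 22.3]
opening: 0.0463
stage xy mm -21.23267118311686 -2.206114648734289 z 28.318519122751024 rot [179.3816  -0.18    24.2329] want yaw 24.069956973445883 F [-8.2684 -1.3209 22.27  ] t 6.55
time: 6.72
ee_pos: [0.5345, 0.0861, 0.0283]
tcp_rot: [179.4, -0.1, 24.3]
wrist_force: [-8.8, -2.1, 21.6]
opening: 0.0458
stage xy mm -15.945190174146369 -2.0895995621221113 z 28.323592808224554 rot [179.3826  -0.0509  24.2612] want yaw 24.069956973445883 F [-8.8221 -2.0636 21.5616] t 6.7167
coupon_tail 0.86 [292.3 326.4] -0.17787458204477247 -0.1507838088108746
coupon_tail 0.77 [358.1 327.9] -0.10421967865122253 -0.26406118971382286
coupon_tail 0.58 [298.4 258.7] -0.0013435404235229934 -0.03726137653428429
coupon_nose 0.76 [310.9 247.1] 0.060063946575708446 -0.030652126472407462
coupon_nose 0.69 [338.7 311.6] -0.08168446788861577 -0.20292706579044
coupon_nose 0.52 [290.8 307.7] -0.13127407314064365 -0.11163114633323941
stage xy mm -15.787124264890918 -2.111447063291519 z 28.340915098601624 rot [179.3837  -0.0865  24.2623] want yaw 24.069956973445883 F [-6.3438  0.0108 19.9462] t 6.8667
```

View pics/s3.png

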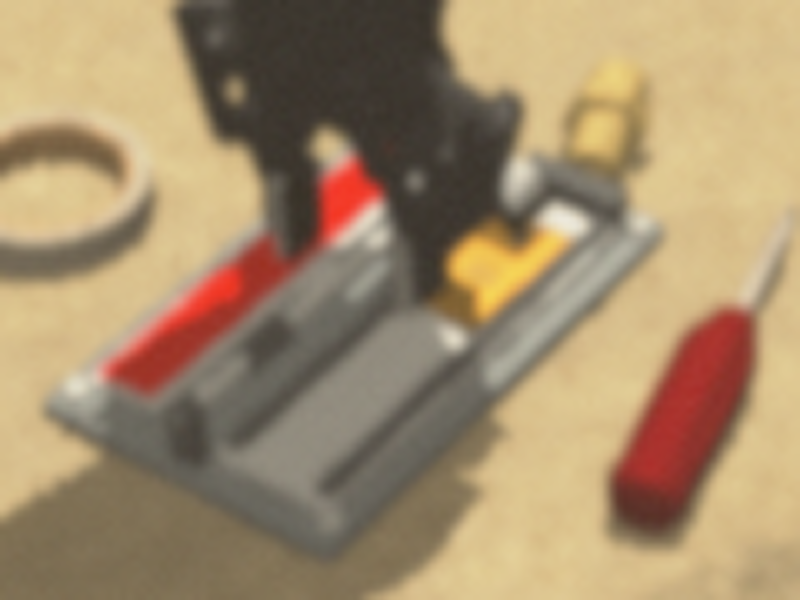

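The coupon is under the raised clip with its nose at about crop (575,235), roughly 15 mm short of the stop. I'll keep pushing until the stop resists.

```bash
python3 -m pendant '[[[0.3,0,0.25,0,0,0,54],[0.3,0,0.25,0,0,0,54]]]'; python3 st.py;  for i in 1; do python3 -m pendant '[[[0.2,0,0.25,0,0,0,54]]]'; python3 st.py;python3 -m pendant '[[[0.2,0,0.25,0,0,0,54]]]'; python3 st.py; done
```

```text
time: 7.03
ee_pos: [0.5407, 0.089, 0.0283]
tcp_rot: [179.4, -0.3, 24.3]
wrist_force: [-8.8, -1.1, 21.9]
opening: 0.0462
stage xy mm -9.059819731569645 -1.9738560838082597 z 28.31419191327605 rot [179.3923  -0.2998  24.2883] want yaw 24.069956973445883 F [-8.809  -1.1226 21.9187] t 7.0333
time: 7.12
ee_pos: [0.5431, 0.0902, 0.0283]
tcp_rot: [179.4, -0.4, 24.3]
wrist_force: [-9.5, -1.5, 20.9]
opening: 0.0459
stage xy mm -6.459097638466128 -1.8665018260884672 z 28.3032030592276 rot [179.398   -0.4178  24.3092] want yaw 24.069956973445883 F [-9.4992 -1.4729 20.9087] t 7.1167
time: 7.2
ee_pos: [0.5454, 0.0912, 0.0283]
tcp_rot: [179.4, -0.5, 24.3]
wrist_force: [-8.2, -1.2, 21.5]
opening: 0.0461
stage xy mm -3.909521093121672 -1.8144235463963112 z 28.29118008965458 rot [179.4047  -0.5322  24.3207] want yaw 24.069956973445883 F [-8.243  -1.2199 21.5065] t 7.2
```

```bash
for i in 1; do python3 -m pendant '[[[0.2,0,0.25,0,0,0,54]]]'; python3 st.py;python3 -m pendant '[[[0.2,0,0.25,0,0,0,54]]]'; python3 st.py;python3 -m pendant '[[[0.2,0,0.25,0,0,0,54]]]'; python3 st.py; done
```

```text
time: 7.28
ee_pos: [0.5477, 0.0924, 0.0283]
tcp_rot: [179.4, -0.6, 24.3]
wrist_force: [-8.2, -1.1, 20.0]
opening: 0.0461
stage xy mm -1.3448902916209062 -1.7399973657500472 z 28.270064906061442 rot [179.4085  -0.6489  24.3371] want yaw 24.069956973445883 F [-8.2015 -1.1335 19.963 ] t 7.2833
time: 7.37
ee_pos: [0.5499, 0.0934, 0.0283]
tcp_rot: [179.4, -0.7, 24.4]
wrist_force: [-16.7, -5.8, 24.7]
opening: 0.0463
stage xy mm 1.0731683252638806 -1.6686076182260505 z 28.28376328235683 rot [179.4081  -0.7479  24.3512] want yaw 24.069956973445883 F [-16.6697  -5.8462  24.716 ] t 7.3667
time: 7.45
ee_pos: [0.5501, 0.0936, 0.0281]
tcp_rot: [179.4, -0.6, 24.3]
wrist_force: [-27.6, -10.8, 34.5]
opening: 0.0463
stage xy mm 1.3935341497363958 -1.6584317898670837 z 28.10527143438171 rot [179.4017  -0.5967  24.3165] want yaw 24.069956973445883 F [-27.5854 -10.7692  34.5378] t 7.45
```

The resistance jumps where expected (tip at x≈+1). I'll hold there briefly, back off the tail while still pressing, then rise.

```bash
python3 -m pendant '[[[0.05,0,0.2,0,0,0,54],[0.05,0,0.2,0,0,0,54],[0.05,0,0.2,0,0,0,54]]]'; python3 st.py; python3 -m pendant '[[[-0.3,0,0.15,0,0,0,54],[-0.3,0,0.15,0,0,0,54],[-0.3,0,0.15,0,0,0,54]]]'; python3 st.py
```

```text
time: 7.7
ee_pos: [0.55, 0.0934, 0.0284]
tcp_rot: [179.4, -0.5, 24.2]
wrist_force: [-11.7, -3.4, 19.8]
opening: 0.0462
stage xy mm 1.1549695428370592 -1.7277232006155334 z 28.359451792710068 rot [179.4004  -0.5477  24.2228] want yaw 24.069956973445883 F [-11.7408  -3.3839  19.7551] t 7.7
time: 7.95
ee_pos: [0.547, 0.0917, 0.03]
tcp_rot: [179.4, -1.4, 24.2]
wrist_force: [3.7, 2.5, 9.7]
opening: 0.0464
stage xy mm -2.257840285699422 -2.033129371476867 z 29.979022331378584 rot [179.3672  -1.352   24.2357] want yaw 24.069956973445883 F [3.7444 2.5459 9.7009] t 7.95
```

Backed off 3.4 mm. Now rise to 10 cm and look.

```bash
python3 -m pendant '[[[-0.1,0,-0.4,0,0,0,54],[-0.1,0,-0.5,0,0,0,54],[0,0,-1,0,0,0,54],[0,0,-2.5,0,0,0,54],[0,0,-3,0,0,0,54]]]';  python3 -m pendant '[[[-3,0,-3,0,0,0,54],[-3,0,-2,0,0,0,54],[-3,0,-2,0,0,0,54],[-3,0,0,0,0,0,54],[0,0,0,0,0,0,54]]]'
python3 - <<'E'
from fit import *
im=bot.camera("scene"); a=cv2.resize(im[215:305,230:350],(800,600),interpolation=cv2.INTER_CUBIC); 
cv2.imwrite("pics/s4.png",a[:,:,::-1])
c,s=np.cos(.4201),np.sin(.4201)
for t,z in (("coupon_tail",.028),("coupon_nose",.0185),("stop_face",.0185)):
  for d in bot.mark_of("scene",t)[:4]:
    p=back("scene",d["uv"],z)[:2]-[.5482,.0945]; print(t,round(d["confidence"],2),np.array(d["uv"]),c*p[0]+s*p[1],-s*p[0]+c*p[1])
E
python3 st.py
```

```text
time: 8.37
ee_pos: [0.5403, 0.0903, 0.102]
tcp_rot: [179.5, -0.9, 24.2]
wrist_force: [1.5, -0.7, -0.4]
opening: 0.046
time: 8.78
ee_pos: [0.4272, 0.0404, 0.1785]
tcp_rot: [179.4, -1.1, 24.3]
wrist_force: [0.7, 0.5, -0.7]
opening: 0.0461
coupon_tail 0.83 [295.7 327.6] -0.17645638537540684 -0.15842191528358493
coupon_tail 0.77 [301.1 259. ] 0.0014623857259954756 -0.04319603046460763
coupon_tail 0.73 [355.9 327.2] -0.10518829333502669 -0.25938889658556746
coupon_nose 0.92 [339.  315.4] -0.0904613469028376 -0.2092769657741851
coupon_nose 0.77 [313.1 246.2] 0.06604380999410876 -0.03316380612361387
coupon_nose 0.75 [291.6 309. ] -0.13331975395223578 -0.11532233260185953
stop_face 0.85 [314.  244.2] 0.07372517044403368 -0.030568580360613266
stop_face 0.22 [320.4 239.5] 0.09828354139335752 -0.03329865576432746
stage xy mm -128.56737173384172 -0.2783225829656871 z 176.8281849113595 rot [179.4013  -1.0702  24.3518] want yaw 24.069956973445883 F [ 0.767   1.1124 -0.1634] t 8.9833
```

View pics/s4.png

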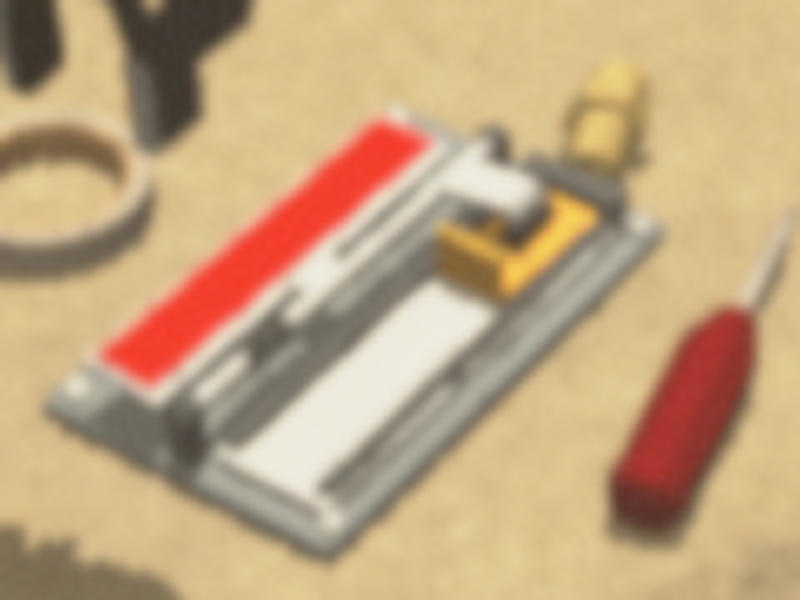

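The brass coupon lies flat with its nose against the dark end stop at about (595,205); no white deck shows between them. The clip foot rests on the coupon at about (515,225), the red bar is up and the gripper is clear. I'm handing in.

```bash
python3 -c "
from workcell import bot
print(bot.job_done())"
```

```text
the job is handed in; nothing more can be done
None
```

I handed the job in at about 9 s on the robot's clock. The brass coupon looks fully home against the end stop and gripped by the clip. The hand-in reports no verdict.

**What I did:** I pressed the red bar to its hard stop with one fingertip and pushed the coupon by its tail under the raised clip with the other. When the push force jumped from 8 to about 28 N at the expected place (computed nose position 72 mm), I held for about 0.25 s. Then I backed off about 3 mm with the bar still pressed, and rose clear.

**Last checks:**
- **Picture:** the coupon is flat, no deck shows between its nose and the stop, the clip foot rests on it, and the bar is up. The fitting, screwdriver and tape look unmoved; the spanner and sleeve were not in this last crop.
- **Robot:** the gripper is clear of everything, with the wrist force near zero.
- **Disagreement:** the network's marks put the nose at 66 mm and the stop at 74 mm along the stage. I took this gap as network error, because the force jump and the picture both show contact.
- **During the push:** the bar came up partway once, while the nose was still short of the clip. I pressed it fully down again before going under, and that press peaked at about 52 N on the wrist.

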